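# Swing down the sprung disposal-hopper flap with its hook rod

### The job

Open the white disposal hopper for the spent sample cups without touching its dirty flap: take the hook rod off its stand, put its bent end through the eye on the flap and draw the flap down until its hold-open catch takes it. The flap is sprung, so do not let it snap shut, and do not pull on it with more than 20 N, which would bend the catch. Leave the flap standing open, lay the rod back in its stand as it was, and leave the bottles and cups where they are.

Things in the scene. Friction and masses are not known exactly. Their poses are not given: they have to be found in the camera images.
- hopper: Fixed white sheet-steel cabinet at the left of the bench, 200 mm deep, 210 mm wide, 400 mm high with a short round duct collar on top. Origin: centre of its underside; its own x points from its front face into its depth (front face at x = -100 mm, it looks along -x, roughly to the robot's right), z up. It stands differently turned each time.
- flap (a joint): The hopper's grey flap, 178 wide, 108 tall, 18 mm thick, in front of the opening, hinged along its lower edge. 0 rad: shut, upright; grows as its top swings down and out from the hopper. A spring shuts it: the pull at the eye is 2 to 4 N all the way. Let go before the catch has snapped over, it springs shut; after it, it stays open, settling back 2 to 4 mm at the eye.
- lintel (a point): Middle of the opening's upper edge, fixed to the hopper. Behind it, unseen, sits the roller catch, set differently each time (it holds the flap somewhere from 0.68 to 1.16 rad). Felt at the eye: the pull climbs over a few mm to 8 to 15 N, falls to nothing over the next 10 mm as the catch snaps over, returns to 3 N, and 2 mm on meets a stiff rubber buffer (4 N per mm).
- flap_hinge (a point): Middle of the flap's hinge axis, 210 mm above the bench, 4 mm in front of the hopper's front face. The axis runs along the hopper's y.
- eye (a point): Centre of the steel ring (eye) on the middle of the flap's top edge: hole 15 mm across, ring bar 6.6 mm thick. The hole's axis is the hinge direction (its y), so the eye is open to both sides. With the flap shut it is 128 mm above and 18 mm in front of the hinge axis, 338 mm above the bench; its frame turns with the flap (x, y, z as the hopper's when shut).
- rod: Loose hook rod, 0.22 kg: black grip 112 mm long, 16 mm wide (its y), 26 mm high (its z), flat sides; from its front end an 8 mm round steel bar runs forward along x and, 165 mm from the grip's centre, is bent square to the side, along its +y, as a 34 mm long pin with a round end. Origin: centre of the grip; z up as it lies in the stand.
- hook_pin (a point): A point inside the rod's bent pin, on its axis, 165 mm forward of the grip's centre and 19 mm to the rod's +y (15 mm plus a rounded end left beyond it). Axes as the rod's. Hooked properly, it lies at the middle of the eye.
- stand: Fixed aluminium stand, base 130 x 75 x 8 mm, two forks 46 mm either side of its centre, each 10 mm thick and 44 mm wide, with a 21 mm wide upward open slot flared at the top (fork tops 85 mm above the bench). Origin: centre of its underside; its x points along the lying rod, towards the bent end.
- stand_seat (a point): Where the centre of the rod's grip lies when it rests in both forks, 67 mm above the bench; axes as the stand's and then as the rod's.
- bottle_a: White reagent bottle 61 mm wide, 140 mm high, at the back of the bench; leave it. Origin: centre of its underside.
- bottle_b: White reagent bottle 65 mm wide, 120 mm high, beside the other; leave it. Origin: centre of its underside.
- cup_a: White sample cup, 34 mm across, 19 mm high, in the flat tray behind the stand; leave it. Origin: centre of its underside.
- cup_b: Sample cup like cup_a; leave it.
- cup_c: Sample cup like cup_a; leave it.
Mind the look-alikes: they are no part of the job. There is more than one size of the rod; the job needs the larger.

How it is judged:
On the way, in this order (a step that is already met when the one before it is completed fails the run):
1. the rod is lifted out of its stand (z of rod in the frame of stand above 0.12 m), for 0.2 s.
2. the rod's pin is through the eye (distance between hook_pin and eye below 0.013 m and x of hook_pin in the frame of eye between -0.006 and 0.006 m and z of hook_pin in the frame of eye between -0.006 and 0.006 m), for 0.2 s.
3. the flap is drawn well down by the rod in its eye (value of joint flap above 0.5 rad and distance between hook_pin and eye below 0.02 m), for 0.2 s.
At the end, for the whole second after the job is handed in: The flap stands open on its hold-open catch, at more than 0.62 rad and still; the rod is free of it and lies still in both forks of the stand as at the start, its grip's centre within 12 mm of the seat, upright and in line with the stand within 0.12 rad (value of joint flap above 0.62 rad and velocity of joint flap between -0.05 and 0.05 rad/s and distance between rod and stand_seat below 0.012 m and angle between rod's own z axis and vertical below 0.12 rad and x of hook_pin in the frame of stand_seat above 0.15 m and angle between the x axis of rod and the x axis of stand, either way round below 0.12 rad and linear speed of rod below 0.02 m/s and contact force between rod and flap below 0.1 N); the robot touches nothing.
It fails at once if the rod loads the flap with more than 20 N (contact force between rod and flap above 20 N).
It fails at once if the flap snaps back (shutting faster than 2.5 rad/s) (velocity of joint flap below -2.5 rad/s).
It fails at once if the robot itself touches the flap (contact force between any of the arm, the fingers and flap above 0.5 N).
It fails at once if a bottle or a cup is displaced by more than 15 mm (distance of any of bottle_a, bottle_b, cup_a, cup_b, cup_c from where it was at the start of the episode above 0.015 m).
It also fails if it takes over 72 s, if anything falls off the work surface, if the arm or the gripper's body presses on something with over 40 N, if the wrist force passes 120 N, or if a joint passes its speed limit or range.

### The arm

A 6-joint arm with a two-finger parallel gripper is mounted at the origin on a cart in front of the work surface, level with it; the furniture and walls round the work are solid. World frame = base frame: x ahead of the robot, y to its left, z up, the work surface at z = 0. Lengths are in m, angles in rad, forces in N, time in s.
With the tool pointing down it reaches from about 0.3 to 0.775 m from the base axis. Payload 14.6 kg.
Tool frame: the origin (TCP) lies at the very end of the fingers, on their centre line; the grasp point (between the pads) lies 19 mm behind it; z points along the fingers, y is the line along which they close (so a half turn about z gives the same grasp; the last joint's range is limited). The gripper opens to 85 mm and grips with 20 to 120 N. Pads are 22 mm wide; open, the fingers measure 114 mm over their backs; the gripper's body (76 mm by 85 mm) begins 54 mm behind the grasp point. The pads swing forward as they close: fully open they stand 13 mm farther back than shut.
Start: joints at [1.227, 0.3, 1.521, -0, 1.321, -0.067], TCP at [0.15, 0.529, 0.231] pointing down, gripper open.
Joint ranges: [-3.03, 3.03], [-0.79, 2.21], [0.23, 2.52], [-1.04, 4.18], [0, 3.07], [-2.55, 2.55]. Speed limits (rad/s): [2.22, 2.22, 2.57, 3.14, 3.14, 3.14].

### API

Orientations are given as a unit quaternion [w, x, y, z].
In Python, from plant import env gives the robot as it stands.
- The arm moves only by the tool jog_arm, never from a script. Its argument "moves" is a list of rows, each an object with "hand": the finger opening in m, from 0 to 0.0854; "xyz": the shift along the tool's x, y, z in m, a list of three; "dr": the turn, a rotation vector about the tool's x, y, z in degrees, a list of three. In form: [{"hand": hand, "xyz": [x, y, z], "dr": [wx, wy, wz]}, ...]. A call has 1 to 5 rows; each row shifts and turns the commanded pose from where the row before left it, along the tool's axes as they then stand; what a row does not reach is not made up. A row lasts 1/8 s, in which the tool goes at most 62.5 mm and 10.7 degrees, less where a joint would pass 70% of its speed; a pose out of reach is approached as far as the arm can. A call is refused whole if a number of a shift passes 0.0625 or a number of a turn 10.7, either way. A call with a gripper value outside its range is refused whole. The fingers move at their own pace and stop on an object; "grip_force" is the grip in N (left out, the last holds). Time passes only in rows, so rows that do not move let the fingers close. It gives the time, the measured TCP pose, the force, the opening and the grip force at its end, in the units of the state.
- env.observe(): the state, without advancing time (a new reading comes with each control period).
- env.get_image(name): name is "scene" or "side" or "wrist"; returns a dict with "frame" (384x512x3 uint8, red, green, blue), "fx", "fy", "cx", "cy" (pixels), "extrinsics" (4x4, takes a point from camera to world coordinates). Camera axes: x right, y down, z forward; pixel columns grow to the right and rows downward; lengths in m; the calibration is good to about 2 mm. A picture is of the moment at which its call begins. There is no depth.
- env.finish_job(): hands the job in; it is judged then, once.
Trained networks look in the newest picture that a camera, given by its name, has taken for a name from the list of things; names that differ only in an ending like _2 or _b are one class to them, and where a whole thing is asked for, a point or a joint stands for the part that bears it (a point fixed in the world has none). Each returns a list of dicts, best first, with "p" (0 to 1); they miss things now and then, are a little off and sometimes report something else, mostly with a low value. They report only what shows in the picture. A call takes as long as a camera call. They do not tell look-alikes from the thing itself.
- env.look_for(camera, thing): "location" ([column, row] as shares, 0 to 1, of the picture: columns of its width, rows of its height, amid what is visible of it).
- env.pinpoint(camera, thing): "location" ([column, row] as shares, 0 to 1, of the picture: columns of its width, rows of its height: a listed point, or the origin of a listed thing).
The state is a dict: "time_s": time; "q": joint angles; "qvel": joint speeds; "tau": joint torques, N m; "ee_pos": TCP position; "tcp_rot": TCP orientation; "wrist_force": force on the tool from outside, world axes, zero at the start; "wrist_torque": the same for the moment, N m; "finger_gap": finger opening in m; "grasp_force": force on a finger pad.
Only numpy, scipy, OpenCV 4.12 (cv2) and the standard library are available. Lean on these libraries where they do the work, as an engineer would, in place of code of your own. Each camera call takes 0.05 s, during which the arm holds its last target. There are 200 camera calls.

## Working session

There is one attempt and no reset: what is moved stays moved. The work goes in short steps, Python scripts to look and compute and a tool call to move; the robot and the scene stay as the last step left them, time stands still between calls to the robot, and variables do not carry over. Pictures are saved under pics/ and viewed, at most 10 in all, crops included, and the job is handed in when it is done.

Besides the shell and the picture viewer there is one more tool, called after "Request:" by a JSON object that holds its "op" and its "data", one argument or row to a line. jog_arm: Moves the arm, as the interface text tells. Its arguments: {"type":"object","properties":{"moves":{"type":"array"},"grip_force":{"type":"number"}},"required":["moves"]}

```bash
ls; mkdir -p pics; cat > h.py <<'E'
import numpy as np, cv2
from plant import env
from scipy.spatial.transform import Rotation as R
W,H=512,384
def cam(n):
    return env.get_image(n)
def ray(im,loc):
    u,v=loc[0]*W,loc[1]*H
    d=np.array([(u-im['cx'])/im['fx'],(v-im['cy'])/im['fy'],1.])
    E=np.array(im['extrinsics']); return E[:3,3],E[:3,:3]@d
def onz(im,loc,z):
    o,d=ray(im,loc); return o+d*(z-o[2])/d[2]
def tri(rs):
    A=np.zeros((3,3));b=np.zeros(3)
    for o,d in rs:
        d=d/np.linalg.norm(d);P=np.eye(3)-np.outer(d,d);A+=P;b+=P@o
    x=np.linalg.solve(A,b)
    return x,[np.linalg.norm((np.eye(3)-np.outer(d,d)/(d@d))@(x-o)) for o,d in rs]
def rot():
    q=env.observe()['tcp_rot']; return R.from_quat([q[1],q[2],q[3],q[0]])
E
python3 - <<'E'
from h import *
np.set_printoptions(precision=4,suppress=True)
for c in ['scene','side']:
    im=cam(c); cv2.imwrite(f'pics/{c}0.png',cv2.resize(im['frame'][:,:,::-1],(800,600)))
    print(c,im['fx'],np.array(im['extrinsics']))
    for t,z in [('hopper',0),('flap_hinge',.21),('eye',.338),('lintel',None),('rod',.067),('hook_pin',.067),('stand',0),('stand_seat',.067)]:
        r=env.pinpoint(c,t)
        print(t,[(round(x['p'],2),np.round(x['location'],3),onz(im,x['location'],z) if z is not None else '') for x in r[:3]])
E
```

```text
pics
scene 412.7504141673762 [[ 0.1733 -0.6695  0.7223 -0.5503]
 [-0.9848 -0.1121  0.1324 -0.2754]
 [-0.0077 -0.7343 -0.6788  1.2815]
 [ 0.      0.      0.      1.    ]]
hopper [(0.64, array([0.323, 0.549]), array([0.6474, 0.3182, 0.    ]))]
flap_hinge [(0.67, array([0.364, 0.473]), array([0.6203, 0.1898, 0.21  ]))]
eye [(0.91, array([0.353, 0.4  ]), array([0.6347, 0.2014, 0.338 ]))]
lintel [(0.91, array([0.36 , 0.409]), '')]
rod [(0.75, array([0.576, 0.62 ]), array([ 0.524 , -0.2586,  0.067 ])), (0.74, array([0.494, 0.604]), array([ 0.5287, -0.0919,  0.067 ])), (0.65, array([0.655, 0.706]), array([ 0.3915, -0.416 ,  0.067 ]))]
hook_pin [(0.67, array([0.494, 0.601]), array([ 0.5347, -0.0918,  0.067 ])), (0.52, array([0.651, 0.765]), array([ 0.2944, -0.4114,  0.067 ])), (0.43, array([0.48, 0.54]), array([ 0.6603, -0.0406,  0.067 ]))]
stand [(0.89, array([0.571, 0.644]), array([ 0.5339, -0.251 ,  0.    ])), (0.27, array([0.366, 0.469]), array([0.8623, 0.2798, 0.    ]))]
stand_seat [(0.91, array([0.579, 0.621]), array([ 0.5236, -0.2641,  0.067 ]))]
side 395.15415708386894 [[ 0.8689 -0.2
[... 457 characters left out ...]
, 0.2075, 0.338 ]))]
lintel [(0.57, array([0.451, 0.358]), ''), (0.48, array([0.439, 0.498]), ''), (0.21, array([0.454, 0.414]), '')]
rod [(0.79, array([0.535, 0.842]), array([ 0.4167, -0.4596,  0.067 ])), (0.51, array([0.519, 0.679]), array([ 0.5258, -0.2342,  0.067 ]))]
hook_pin [(0.64, array([0.469, 0.616]), array([ 0.5115, -0.0802,  0.067 ])), (0.56, array([0.587, 0.668]), array([ 0.6358, -0.2747,  0.067 ])), (0.47, array([0.465, 0.875]), array([ 0.3116, -0.4458,  0.067 ]))]
stand [(0.96, array([0.516, 0.725]), array([ 0.5137, -0.2431,  0.    ]))]
stand_seat [(0.62, array([0.524, 0.707]), array([ 0.5072, -0.2805,  0.067 ])), (0.53, array([0.454, 0.339]), array([0.9021, 0.7478, 0.067 ]))]
```

View pics/scene0.png

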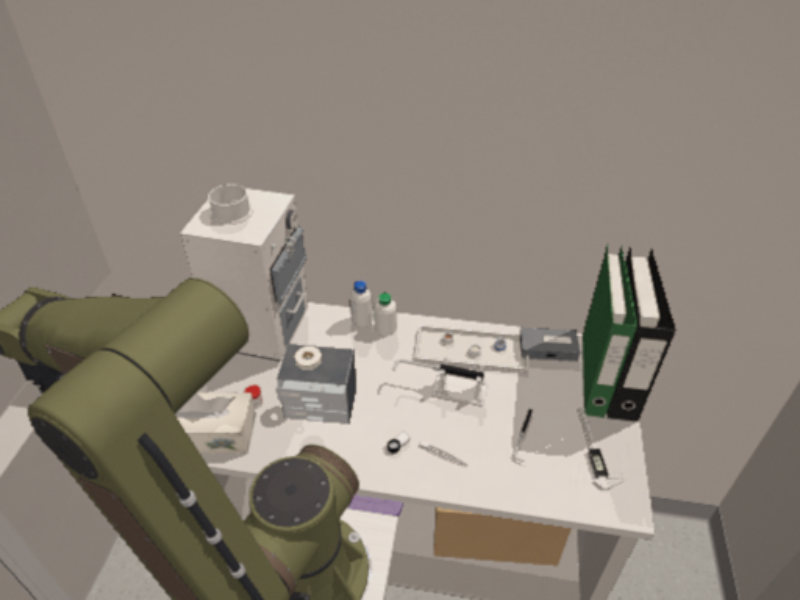

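View pics/side0.png

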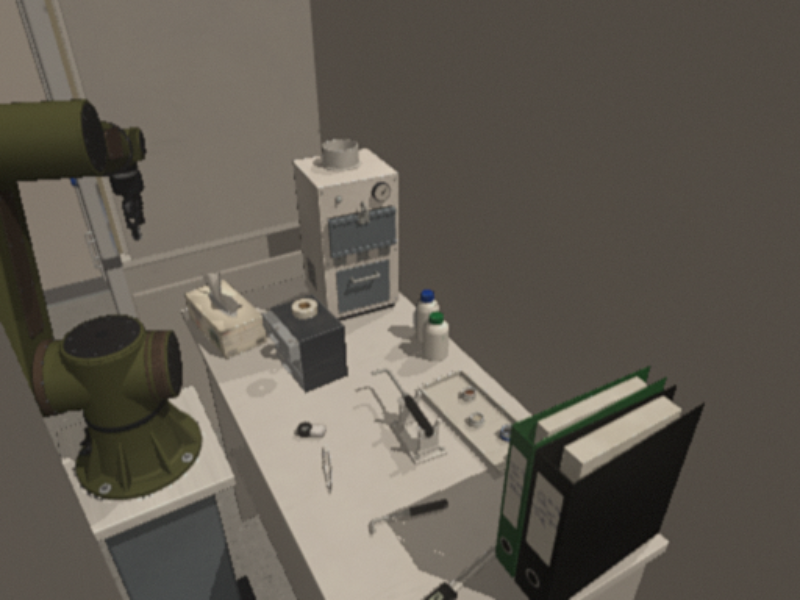

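The scene view shows the hopper at left, flap facing right at (290,265), and the large rod in its stand with the grip at (460,372) and pin end at about (395,365). A dark box at (320,380) stands between them, and a smaller look-alike rod lies at (525,435). The side view shows the eye at (362,205), the rod grip at (418,415) and the pin at (378,373).

```bash
cat >> h.py <<'E'
def plan(p,Rt,n):
    """n equal tool-frame rows from the current pose to world pose (p, Rt)"""
    o=env.observe(); r0=rot(); p0=np.array(o['ee_pos']); dv=(r0.inv()*Rt).as_rotvec()/n
    print('shift',p-p0); cur=r0
    for i in range(n):
        s=cur.inv().apply((np.array(p)-p0)/n); cur=cur*R.from_rotvec(dv)
        print(np.round(s,4).tolist(),np.round(np.degrees(dv),2).tolist())
E
python3 - <<'E'
from h import *
np.set_printoptions(precision=4,suppress=True)
o=env.observe();print(o['ee_pos'],rot().as_matrix(),o['time_s'],o['finger_gap'])
im=cam('wrist');E=np.array(im['extrinsics']);print(im['fx'],rot().inv().apply(E[:3,3]-o['ee_pos']),rot().as_matrix().T@E[:3,:3])
Rt=rot()
plan(np.array([.33,.10,.33]),Rt,8)
plan(np.array([.45,-.22,.33]),Rt,5)
E
```

```text
[0.1503 0.5291 0.2313] [[-0.9619  0.2733 -0.    ]
 [ 0.2733  0.9619 -0.    ]
 [ 0.     -0.     -1.    ]] 0.9 0.08543038032662623
295.3030185000271 [ 0.0723 -0.001  -0.1421] [[ 0.     -0.9595 -0.2816]
 [ 1.     -0.      0.0002]
 [-0.0002 -0.2816  0.9595]]
shift [ 0.1797 -0.4291  0.0987]
[-0.0363, -0.0455, -0.0123] [0.0, 0.0, 0.0]
[-0.0363, -0.0455, -0.0123] [0.0, 0.0, 0.0]
[-0.0363, -0.0455, -0.0123] [0.0, 0.0, 0.0]
[-0.0363, -0.0455, -0.0123] [0.0, 0.0, 0.0]
[-0.0363, -0.0455, -0.0123] [0.0, 0.0, 0.0]
[-0.0363, -0.0455, -0.0123] [0.0, 0.0, 0.0]
[-0.0363, -0.0455, -0.0123] [0.0, 0.0, 0.0]
[-0.0363, -0.0455, -0.0123] [0.0, 0.0, 0.0]
shift [ 0.2997 -0.7491  0.0987]
[-0.0986, -0.1277, -0.0197] [0.0, 0.0, 0.0]
[-0.0986, -0.1277, -0.0197] [0.0, 0.0, 0.0]
[-0.0986, -0.1277, -0.0197] [0.0, 0.0, 0.0]
[-0.0986, -0.1277, -0.0197] [0.0, 0.0, 0.0]
[-0.0986, -0.1277, -0.0197] [0.0, 0.0, 0.0]
```

```bash
python3 - <<'E'
from h import *
Rt=R.from_matrix(np.array([[0,1,0],[1,0,0],[0,0,-1.]]))
plan(np.array([.33,.10,.33]),Rt,10)
E
```

```text
shift [ 0.17969022 -0.42905286  0.09872695]
[-0.029, -0.0364, -0.0099] [-0.0, 0.0, 7.41]
[-0.0335, -0.0323, -0.0099] [-0.0, 0.0, 7.41]
[-0.0374, -0.0277, -0.0099] [-0.0, 0.0, 7.41]
[-0.0406, -0.0227, -0.0099] [-0.0, 0.0, 7.41]
[-0.0432, -0.0172, -0.0099] [-0.0, 0.0, 7.41]
[-0.0451, -0.0115, -0.0099] [-0.0, 0.0, 7.41]
[-0.0462, -0.0056, -0.0099] [-0.0, 0.0, 7.41]
[-0.0465, 0.0004, -0.0099] [-0.0, 0.0, 7.41]
[-0.0461, 0.0064, -0.0099] [-0.0, 0.0, 7.41]
[-0.0449, 0.0123, -0.0099] [-0.0, 0.0, 7.41]
```

Request:
{"op": "jog_arm", "data": {
  "moves": [
    {"hand": 0.085,"xyz": [-0.029,-0.0364,-0.01],"dr": [0,0,7.4]},
    {"hand": 0.085,"xyz": [-0.0335,-0.0323,-0.01],"dr": [0,0,7.4]},
    {"hand": 0.085,"xyz": [-0.0374,-0.0277,-0.01],"dr": [0,0,7.4]},
    {"hand": 0.085,"xyz": [-0.0406,-0.0227,-0.01],"dr": [0,0,7.4]},
    {"hand": 0.085,"xyz": [-0.0432,-0.0172,-0.01],"dr": [0,0,7.4]}
  ]
}}

```text
time_s: 1.58
ee_pos: [0.2406, 0.3132, 0.2817]
tcp_rot: [0.0, 0.447, 0.895, 0.0]
wrist_force: [0.2, -0.3, 1.1]
finger_gap: 0.0849
grasp_force: 0.0
```

Request:
{"op": "jog_arm", "data": {
  "moves": [
    {"hand": 0.085,"xyz": [-0.0451,-0.0115,-0.01],"dr": [0,0,7.4]},
    {"hand": 0.085,"xyz": [-0.0462,-0.0056,-0.01],"dr": [0,0,7.4]},
    {"hand": 0.085,"xyz": [-0.0465,0.0004,-0.01],"dr": [0,0,7.4]},
    {"hand": 0.085,"xyz": [-0.0461,0.0064,-0.01],"dr": [0,0,7.4]},
    {"hand": 0.085,"xyz": [-0.0449,0.0123,-0.01],"dr": [0,0,7.4]}
  ]
}}

```text
time_s: 2.2
ee_pos: [0.3309, 0.0987, 0.3319]
tcp_rot: [0.0, 0.708, 0.707, 0.0]
wrist_force: [1.3, 1.0, 0.1]
finger_gap: 0.0852
grasp_force: 0.0
```

Request:
{"op": "jog_arm", "data": {
  "moves": [
    {"hand": 0.085,"xyz": [-0.055,0.025,0],"dr": [0,0,0]},
    {"hand": 0.085,"xyz": [-0.055,0.025,0],"dr": [0,0,0]},
    {"hand": 0.085,"xyz": [-0.055,0.025,0],"dr": [0,0,0]},
    {"hand": 0.085,"xyz": [-0.055,0.025,0],"dr": [0,0,0]},
    {"hand": 0.085,"xyz": [-0.055,0.025,0],"dr": [0,0,0]}
  ]
}}

```text
time_s: 2.82
ee_pos: [0.4568, -0.1767, 0.3314]
tcp_rot: [0.0, 0.706, 0.708, 0.0]
wrist_force: [1.1, 0.5, -0.1]
finger_gap: 0.0849
grasp_force: 0.0
```

```bash
python3 - <<'E'
from h import *
np.set_printoptions(precision=4,suppress=True)
o=env.observe();print(o['ee_pos'],rot().as_matrix(),o['time_s'],o['q'])
im=cam('wrist'); cv2.imwrite('pics/w1.png',im['frame'][:,:,::-1])
for t,z in [('rod',.067),('hook_pin',.067),('stand',0),('stand_seat',.067)]:
    r=env.pinpoint('wrist',t)
    print(t,[(round(x['p'],2),np.array(x['location'])*[512,384],onz(im,x['location'],z)) for x in r[:3]])
E
```

```text
[ 0.4568 -0.1767  0.3314] [[-0.0021  1.      0.0005]
 [ 1.      0.0021 -0.0002]
 [-0.0002  0.0005 -1.    ]] 2.825 [-0.4439  0.1037  1.5254  0.0001  1.5119 -0.446 ]
rod [(0.96, array([298.2912, 212.1984]), array([ 0.52  , -0.2578,  0.067 ])), (0.7, array([246.4256, 286.5024]), array([ 0.4432, -0.3834,  0.067 ]))]
hook_pin [(0.77, array([301.312 ,  94.5024]), array([ 0.5168, -0.0937,  0.067 ])), (0.68, array([184.6784, 281.8944]), array([ 0.3458, -0.3753,  0.067 ]))]
stand [(0.83, array([290.5088, 197.2992]), array([ 0.5163, -0.2562,  0.    ]))]
stand_seat [(0.88, array([299.8784, 215.5008]), array([ 0.5225, -0.263 ,  0.067 ]))]
```

View pics/w1.png

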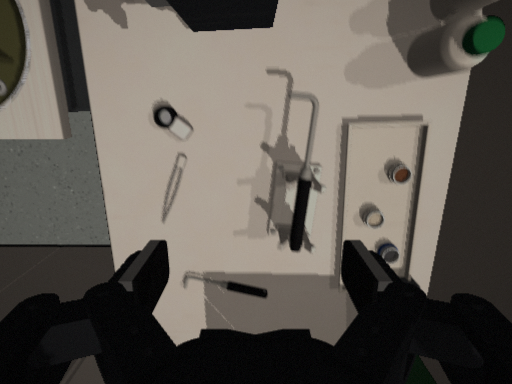

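The grip runs from (306,178) to (297,248) and its bar goes up to about (315,103). Something extra shows around (270,72)–(290,97). I'll zoom in on that.

```bash
python3 - <<'E'
import cv2,numpy as np
a=cv2.imread('pics/w1.png')[50:260,220:360]; a=cv2.resize(a,None,fx=2.8,fy=2.8,interpolation=cv2.INTER_CUBIC)
b=cv2.imread('pics/side0.png')[355:475,340:460]; b=cv2.resize(b,None,fx=3.3,fy=3.3,interpolation=cv2.INTER_CUBIC)
c=np.zeros((600,790,3),np.uint8); c[:a.shape[0],:a.shape[1]]=a; c[:b.shape[0],394:394+b.shape[1]]=b[:,:396]
cv2.imwrite('pics/z1.png',c)
E
```

```text
(no output)
```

View pics/z1.png

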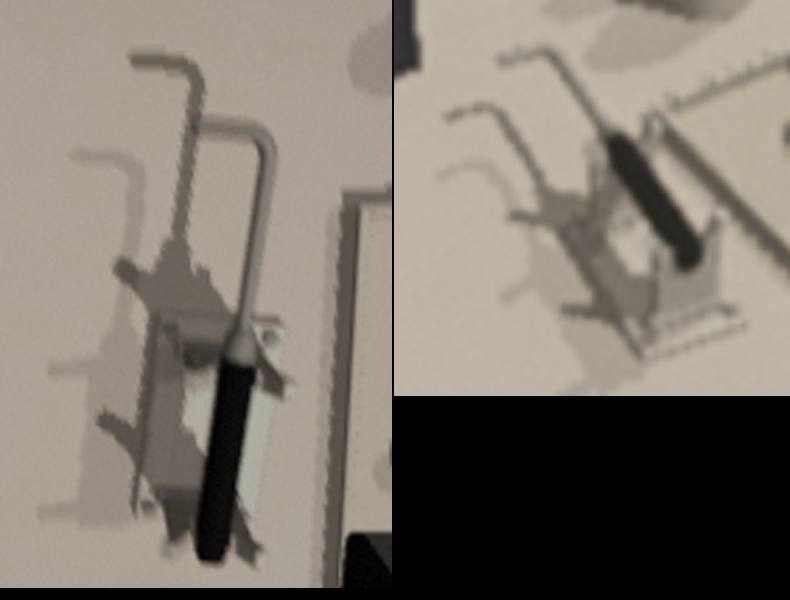

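```bash
python3 - <<'E'
from h import *
np.set_printoptions(precision=4,suppress=True)
im=cam('wrist')
f=lambda u,v,z=.067:onz(im,[u/512,v/384],z)
e=f(315.7,96.5);b=f(306.8,168);g1=f(305,178,.08);g2=f(295.5,247,.08);p=f(290,95)
print(e,b,g1,g2,p,(g1+g2)/2,np.linalg.norm(g1-g2))
for a,c in((e,b),(e,g2),(g1,g2)): d=a-c;print(np.degrees(np.arctan2(d[1],d[0])))
ps=[f(*(np.array(x['location'])*[512,384])) for x in env.pinpoint('wrist','stand_seat')[:1]+env.pinpoint('wrist','rod')[:1]];print(ps)
E
```

```text
[ 0.5348 -0.0937  0.067 ] [ 0.5281 -0.1892  0.067 ] [ 0.524  -0.2004  0.08  ] [ 0.5153 -0.3048  0.08  ] [ 0.5011 -0.0919  0.067 ] [ 0.5197 -0.2526  0.08  ] 0.10474864432264101
85.97269467420924
84.71129512189873
85.21204171317646
[array([ 0.5219, -0.2624,  0.067 ]), array([ 0.4471, -0.381 ,  0.067 ])]
```

```bash
cat >> h.py <<'E'
def down(yaw,pitch=0):
    """tool down with its x at world angle yaw (deg); pitch lifts tool x"""
    c,s=np.cos(np.radians(yaw)),np.sin(np.radians(yaw))
    return R.from_matrix(np.array([[c,s,0],[s,-c,0],[0,0,-1.]]))*R.from_euler('y',pitch,degrees=True)
E
python3 - <<'E'
from h import *
plan(np.array([.521,-.258,.16]),down(85.2),4)
E
```

```text
shift [ 0.06482546 -0.08435958 -0.17180029]
[-0.0211, 0.0161, 0.043] [0.01, 0.0, 1.25]
[-0.0208, 0.0166, 0.043] [0.01, 0.0, 1.25]
[-0.0204, 0.017, 0.043] [0.01, 0.0, 1.25]
[-0.02, 0.0175, 0.043] [0.01, 0.0, 1.25]
```

Request:
{"op": "jog_arm", "data": {
  "moves": [
    {"hand": 0.05,"xyz": [-0.021,0.016,0.043],"dr": [0,0,1.25]},
    {"hand": 0.05,"xyz": [-0.021,0.0165,0.043],"dr": [0,0,1.25]},
    {"hand": 0.05,"xyz": [-0.0205,0.017,0.043],"dr": [0,0,1.25]},
    {"hand": 0.05,"xyz": [-0.02,0.0175,0.043],"dr": [0,0,1.25]},
    {"hand": 0.05,"xyz": [0,0,0],"dr": [0,0,0]}
  ]
}}

```text
time_s: 3.85
ee_pos: [0.5201, -0.2585, 0.1562]
tcp_rot: [-0.003, 0.736, 0.677, -0.001]
wrist_force: [-0.0, 0.6, 1.0]
finger_gap: 0.0501
grasp_force: 0.0
```

```bash
python3 - <<'E'
from h import *
np.set_printoptions(precision=4,suppress=True)
o=env.observe();print(o['ee_pos'],o['q'])
im=cam('wrist'); cv2.imwrite('pics/w2.png',im['frame'][:,:,::-1])
for t,z in [('rod',.067),('hook_pin',.067),('stand',0),('stand_seat',.067)]:
    r=env.pinpoint('wrist',t)
    print(t,[(round(x['p'],2),np.array(x['location'])*[512,384],onz(im,x['location'],z)) for x in r[:2]])
plan(np.array([.521,-.258,.048]),down(85.2),3)
E
```

```text
[ 0.5201 -0.2585  0.1562] [-0.5242  0.4398  1.5112 -0.      1.1961 -0.4396]
rod [(0.64, array([258.4064, 192.8832]), array([ 0.522 , -0.2573,  0.067 ])), (0.61, array([201.984 , 321.7152]), array([ 0.459 , -0.3786,  0.067 ]))]
hook_pin []
stand [(0.93, array([253.696 , 173.6832]), array([ 0.5176, -0.2562,  0.    ])), (0.21, array([385.8944, 195.1104]), array([ 0.6545, -0.2909,  0.    ]))]
stand_seat [(0.71, array([255.8976, 196.1088]), array([ 0.5197, -0.2598,  0.067 ]))]
shift [-0.0002  0.0007 -0.1135]
[0.0003, -0.0002, 0.0378] [0.06, 0.03, -0.0]
[0.0003, -0.0002, 0.0378] [0.06, 0.03, -0.0]
[0.0002, -0.0001, 0.0378] [0.06, 0.03, -0.0]
```

View pics/w2.png

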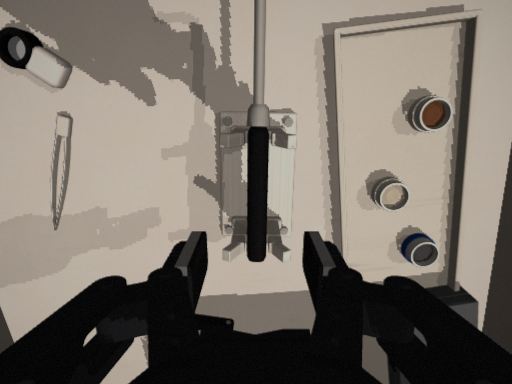

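The rod is centred between the fingers and upright in the image (grip at columns 248–268, finger midpoint about 257). I'll descend and grip.

Request:
{"op": "jog_arm", "data": {
  "moves": [
    {"hand": 0.05,"xyz": [0,0,0.038],"dr": [0,0,0]},
    {"hand": 0.05,"xyz": [0,0,0.038],"dr": [0,0,0]},
    {"hand": 0.05,"xyz": [0,0,0.0365],"dr": [0,0,0]},
    {"hand": 0.05,"xyz": [0,0,0],"dr": [0,0,0]},
    {"hand": 0.0,"xyz": [0,0,0],"dr": [0,0,0]}
  ],
  "grip_force": 110
}}

```text
time_s: 4.72
ee_pos: [0.5217, -0.2594, 0.0491]
tcp_rot: [0.001, 0.736, 0.677, 0.0]
wrist_force: [-0.8, 0.2, 0.5]
finger_gap: 0.0326
grasp_force: 0.0
```

Request:
{"op": "jog_arm", "data": {
  "moves": [
    {"hand": 0.0,"xyz": [0,0,0],"dr": [0,0,0]},
    {"hand": 0.0,"xyz": [0,0,0],"dr": [0,0,0]},
    {"hand": 0.0,"xyz": [0,0,0],"dr": [0,0,0]}
  ]
}}

```text
time_s: 5.1
ee_pos: [0.5219, -0.2595, 0.0492]
tcp_rot: [0.002, 0.736, 0.676, 0.001]
wrist_force: [-0.7, 0.7, 8.9]
finger_gap: 0.0148
grasp_force: 107.7
```

Request:
{"op": "jog_arm", "data": {
  "moves": [
    {"hand": 0.0,"xyz": [0,0,-0.04],"dr": [0,0,0]},
    {"hand": 0.0,"xyz": [0,0,-0.06],"dr": [0,0,0]},
    {"hand": 0.0,"xyz": [0,0,-0.06],"dr": [0,0,0]},
    {"hand": 0.0,"xyz": [0,0,-0.06],"dr": [0,0,0]},
    {"hand": 0.0,"xyz": [0,0,-0.04],"dr": [0,0,0]}
  ]
}}

```text
time_s: 5.72
ee_pos: [0.5207, -0.259, 0.3112]
tcp_rot: [0.002, 0.736, 0.677, 0.001]
wrist_force: [0.2, 0.3, -2.5]
finger_gap: 0.0139
grasp_force: 107.5
```

```bash
python3 - <<'E'
from h import *
np.set_printoptions(precision=4,suppress=True)
o=env.observe();print(o['ee_pos'],o['finger_gap'])
sc,sd=cam('scene'),cam('side')
cv2.imwrite('pics/side2.png',cv2.resize(sd['frame'][100:230,150:300][:,:,::-1],(600,520),interpolation=cv2.INTER_CUBIC))
for t in['eye','lintel','flap_hinge','hopper','flap','hook_pin','rod']:
    a=env.pinpoint('scene',t);b=env.pinpoint('side',t)
    if a and b: print(t,a[0]['p'],b[0]['p'],tri([ray(sc,a[0]['location']),ray(sd,b[0]['location'])]))
E
```

```text
[ 0.5207 -0.259   0.3112] 0.013885686828619601
eye 0.55 0.83 (array([0.6441, 0.2159, 0.3334]), [np.float64(0.0029264648215461347), np.float64(0.0029264648215462795)])
lintel 0.82 0.67 (array([0.611 , 0.1807, 0.3344]), [np.float64(0.0049310085179815845), np.float64(0.004931008517981666)])Traceback (most recent call last):
  File "<stdin>", line 7, in <module>
ValueError: it knows: bottle, cup, eye, flap_hinge, hook_pin, hopper, lintel, rod, stand, stand_seat
```

View pics/side2.png

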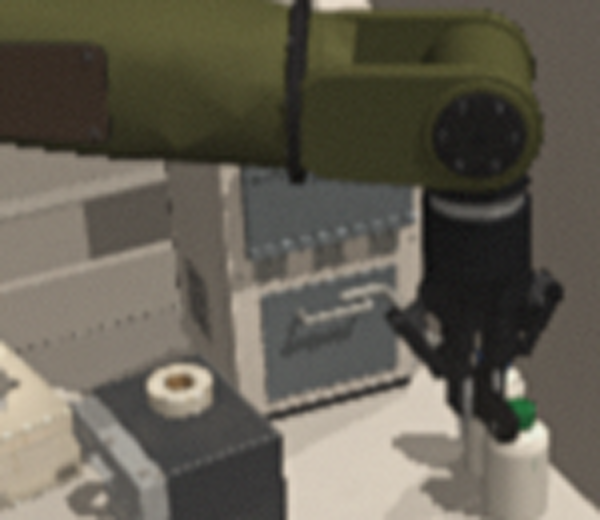

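The arm hides the eye from the side camera here; the hopper's front bottom edge runs from (270,415) to (410,380) in the crop. I'll get the yaw from the earlier still pictures.

```bash
python3 - <<'E'
from h import *
np.set_printoptions(precision=4,suppress=True)
sd=cam('side')
def ang(p,q,z):
    a=onz(sd,[p[0]/W,p[1]/H],z);b=onz(sd,[q[0]/W,q[1]/H],z);d=a-b
    print(a,b,np.linalg.norm(d),'hopper x yaw',np.degrees(np.arctan2(d[1],d[0]))-90)
c=lambda u,v:(150+u/4,100+v/4)
ang(c(270,415),c(410,380),0.0)
s=lambda u,v:(u*.64,v*.64)
ang(s(331,222),s(396,207),.318)
ang(s(331,258),s(395,243),.21)
ang(s(305,186),s(398,171),.40)
a=ray(sd,[.453,.338]);sc=cam('scene')
for l in([.353,.400],): print(tri([ray(sc,l),a]))
print(tri([ray(sc,[.364,.473]),ray(sd,[.451,.413])]))
E
```

```text
[0.5662 0.2348 0.    ] [0.7296 0.2181 0.    ] 0.164172344319525 hopper x yaw 84.17363679411841
[0.5415 0.1886 0.318 ] [0.718  0.1837 0.318 ] 0.17648010580158568 hopper x yaw 88.40939292105605
[0.5423 0.2073 0.21  ] [0.7207 0.1957 0.21  ] 0.17879460838145075 hopper x yaw 86.2717144436657
[0.5033 0.2391 0.4   ] [0.7392 0.2097 0.4   ] 0.2377036645365361 hopper x yaw 82.88482694246403
(array([0.6325, 0.2011, 0.3408]), [np.float64(0.0015409126228009254), np.float64(0.0015409126228007628)])
(array([0.6139, 0.1872, 0.2236]), [np.float64(0.005250448347896476), np.float64(0.005250448347896593)])
```

```bash
cat >> h.py <<'E'
def hook_to_tcp(hp,Rt,g=(0,0,0)):
    """TCP position that puts hook_pin at hp for tool rotation Rt (g: grip-centre offset in tool axes)"""
    return np.array(hp)-Rt.apply(np.array([.165,-.019,-.019])+g)
def tcp_to_hook(g=(0,0,0)):
    return np.array(env.observe()['ee_pos'])+rot().apply(np.array([.165,-.019,-.019])+g)
def hop(yaw):
    c,s=np.cos(np.radians(yaw)),np.sin(np.radians(yaw)); return np.array([[c,-s,0],[s,c,0],[0,0,1.]])
E
python3 - <<'E'
from h import *
np.set_printoptions(precision=4,suppress=True)
eye=np.array([.633,.201,.338]);Hh=hop(85.5)
for pit in(20,30):
  for off in((-.07,-.05,.0),(-.07,-.05,-.03)):
    Rt=down(85.5,pit);p=hook_to_tcp(eye+Hh@np.array(off),Rt)
    cp=p+Rt.apply([.0723,-.001,-.1421]); Rc=Rt.as_matrix()@np.array([[0,-.9595,-.2816],[1,0,0],[0,-.2816,.9595]])
    q=Rc.T@(eye-cp); print(pit,off,p,q,295*q[:2]/q[2]+[256,192])
Rt=down(85.5,30);plan(hook_to_tcp(eye+Hh@np.array((-.07,-.05,-.01)),Rt),Rt,7)
E
```

```text
20 (-0.07, -0.05, 0.0) [ 0.6846 -0.0223  0.2637] [-0.068  -0.1935  0.0965] [  48.0353 -399.6808]
20 (-0.07, -0.05, -0.03) [ 0.6846 -0.0223  0.2337] [-0.068  -0.1954  0.0665] [ -45.5623 -674.4306]
30 (-0.07, -0.05, 0.0) [ 0.6858 -0.0072  0.239 ] [-0.068  -0.1916  0.1085] [  71.1519 -328.927 ]
30 (-0.07, -0.05, -0.03) [ 0.6858 -0.0072  0.209 ] [-0.068  -0.1987  0.0794] [   3.2565 -546.5669]
shift [ 0.1651  0.2519 -0.0772]
[0.0378, 0.0205, 0.011] [0.01, 4.28, -0.05]
[0.0369, 0.0205, 0.0138] [0.01, 4.28, -0.05]
[0.0357, 0.0205, 0.0165] [0.01, 4.28, -0.05]
[0.0344, 0.0206, 0.0192] [0.01, 4.28, -0.05]
[0.0328, 0.0206, 0.0217] [0.01, 4.28, -0.05]
[0.0311, 0.0206, 0.0241] [0.01, 4.28, -0.05]
[0.0292, 0.0207, 0.0263] [0.01, 4.28, -0.05]
```

```bash
python3 - <<'E'
from h import *
np.set_printoptions(precision=4,suppress=True)
eye=np.array([.633,.201,.338])
M=np.array([[0,-.9595,-.2816],[1,0,0],[0,-.2816,.9595]])
for pit in(30,40,50):
    Rt=down(85.5,pit);Rc=Rt.as_matrix()@M
    for uv in((180,90),):
        s=.28;q=s*np.array([(uv[0]-256)/295,(uv[1]-192)/295,1]);p=eye-Rc@q-Rt.apply([.0723,-.001,-.1421])
        print(pit,p,'hook',p+Rt.apply([.165,-.019,-.019]))
        if pit==40: plan(p,Rt,6)
E
```

```text
30 [0.694 0.044 0.428] hook [0.6855 0.1785 0.527 ]
40 [0.693  0.0308 0.4003] hook [0.683  0.1461 0.5209]
shift [0.1722 0.2898 0.0941]
[0.0506, 0.0245, -0.0157] [0.01, 6.66, -0.06]
[0.052, 0.0245, -0.0097] [0.01, 6.66, -0.06]
[0.0528, 0.0246, -0.0036] [0.01, 6.66, -0.06]
[0.0528, 0.0247, 0.0025] [0.01, 6.66, -0.06]
[0.0521, 0.0247, 0.0086] [0.01, 6.66, -0.06]
[0.0508, 0.0248, 0.0146] [0.01, 6.66, -0.06]
50 [0.6923 0.0225 0.3707] hook [0.6805 0.1152 0.5093]
```

Request:
{"op": "jog_arm", "data": {
  "moves": [
    {"hand": 0.0,"xyz": [0.0505,0.0245,-0.0155],"dr": [0,6.66,0]},
    {"hand": 0.0,"xyz": [0.052,0.0245,-0.0095],"dr": [0,6.66,0]},
    {"hand": 0.0,"xyz": [0.053,0.0245,-0.0035],"dr": [0,6.66,0]},
    {"hand": 0.0,"xyz": [0.053,0.0245,0.0025],"dr": [0,6.66,0]},
    {"hand": 0.0,"xyz": [0.052,0.0245,0.0085],"dr": [0,6.66,0]}
  ]
}}

```text
time_s: 6.95
ee_pos: [0.6651, -0.0161, 0.3853]
tcp_rot: [-0.195, 0.705, 0.648, 0.212]
wrist_force: [-0.3, -0.4, -2.2]
finger_gap: 0.0146
grasp_force: 107.8
```

Request:
{"op": "jog_arm", "data": {
  "moves": [
    {"hand": 0.0,"xyz": [0.05,0.0245,0.0145],"dr": [0,6.66,0]},
    {"hand": 0.0,"xyz": [0,0,0],"dr": [0,0,0]},
    {"hand": 0.0,"xyz": [0,0,0],"dr": [0,0,0]}
  ]
}}

```text
time_s: 7.32
ee_pos: [0.6928, 0.0295, 0.3996]
tcp_rot: [-0.231, 0.692, 0.636, 0.251]
wrist_force: [-0.1, 0.0, -1.5]
finger_gap: 0.0148
grasp_force: 107.8
```

```bash
python3 - <<'E'
from h import *
np.set_printoptions(precision=4,suppress=True)
o=env.observe();print(o['ee_pos'],o['q'],o['time_s'])
print(rot().as_matrix())
im=cam('wrist'); cv2.imwrite('pics/w3.png',im['frame'][:,:,::-1])
for t,z in [('eye',.338),('flap_hinge',.21)]:
    r=env.pinpoint('wrist',t)
    for x in r[:2]: print(t,round(x['p'],2),np.array(x['location'])*[512,384],onz(im,x['location'],z),*ray(im,x['location']))
sc=cam('scene')
for t in('eye','hook_pin'):
    r=env.pinpoint('scene',t)
    for x in r[:2]: print(t,round(x['p'],2),np.array(x['location'])*[512,384],onz(sc,x['location'],tcp_to_hook()[2] if t!='eye' else .338))
print(tcp_to_hook())
E
```

```text
[0.6928 0.0295 0.3996] [-0.2377  0.6054  0.8356  0.7029  1.7687 -0.033 ] 7.325
[[ 0.0655  0.9964  0.0538]
 [ 0.7644 -0.0848  0.6391]
 [ 0.6414 -0.0007 -0.7672]]
eye 0.87 [173.1072  99.6864] [0.6294 0.1841 0.338 ] [ 0.689  -0.0076  0.5544] [-0.2185  0.703  -0.7935]
flap_hinge 0.78 [198.0928 152.9088] [0.63   0.2038 0.21  ] [ 0.689  -0.0076  0.5544] [-0.1483  0.5312 -0.8655]
eye 0.47 [180.8896 154.2912] [0.6294 0.1998 0.338 ]
hook_pin 0.58 [195.2768 104.2944] [0.6915 0.1428 0.5209]
hook_pin 0.57 [303.9232 221.4912] [ 0.1817 -0.282   0.5209]
[0.6835 0.1449 0.5209]
```

View pics/w3.png

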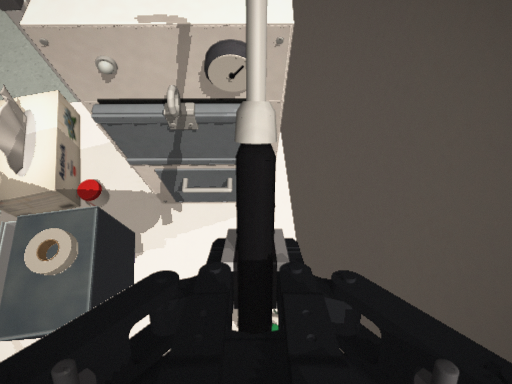

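The wrist view shows the eye ring at (173,100) on the flap's top edge (row 103). The edge runs parallel to the image rows, so the hopper's yaw is about 85°. I'll take a second view from higher up to triangulate.

Request:
{"op": "jog_arm", "data": {
  "moves": [
    {"hand": 0.0,"xyz": [0.0225,0.0,-0.027],"dr": [0,0,0]},
    {"hand": 0.0,"xyz": [0.0225,0.0,-0.027],"dr": [0,0,0]},
    {"hand": 0.0,"xyz": [0,0,0],"dr": [0,0,0]},
    {"hand": 0.0,"xyz": [0,0,0],"dr": [0,0,0]}
  ]
}}

```text
time_s: 8.12
ee_pos: [0.693, 0.0295, 0.4691]
tcp_rot: [-0.232, 0.692, 0.635, 0.251]
wrist_force: [0.5, 0.6, -3.2]
finger_gap: 0.0144
grasp_force: 107.9
```

```bash
python3 - <<'E'
from h import *
np.set_printoptions(precision=4,suppress=True)
o=env.observe();print(o['ee_pos'])
im=cam('wrist'); cv2.imwrite('pics/w4.png',im['frame'][:,:,::-1])
o1=np.array([.689,-.0076,.5544])
for t,z,d1 in [('eye',.338,[-.2185,.703,-.7935]),('flap_hinge',.21,[-.1483,.5312,-.8655])]:
    x=env.pinpoint('wrist',t)[0]; print(t,round(x['p'],2),np.array(x['location'])*[512,384],onz(im,x['location'],z),tri([(o1,np.array(d1)),ray(im,x['location'])]))
a=cv2.imread('pics/w3.png')[60:140,120:230];b=im['frame'][60:220,120:230,::-1]
c=np.zeros((600,780,3),np.uint8);c[:280,:385]=cv2.resize(a,(385,280),interpolation=2);c[:560,390:775]=cv2.resize(b,(385,560),interpolation=2);cv2.imwrite('pics/z2.png',c)
E
```

```text
[0.693  0.0295 0.4691]
eye 0.68 [189.0816 141.0816] [0.63   0.1847 0.338 ] (array([0.6293, 0.1858, 0.3362]), [np.float64(0.000358270100449187), np.float64(0.00035827010044898)])
flap_hinge 0.8 [203.4176 175.9872] [0.626  0.2044 0.21  ] (array([0.6261, 0.2106, 0.1984]), [np.float64(0.00190865107289994), np.float64(0.0019086510729000726)])
```

View pics/z2.png

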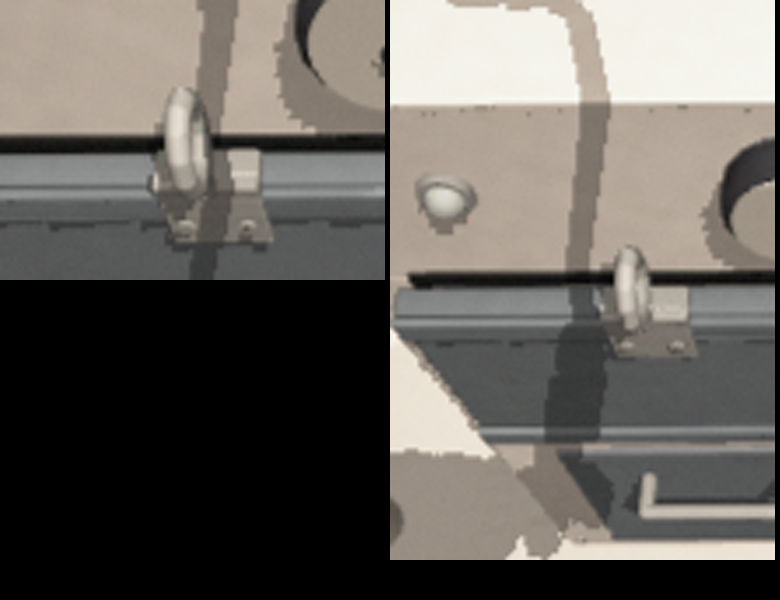

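Both views agree on the eye: ring centre at (173,101) and (189,142), which gives about (0.6295, 0.1845, 0.338). I'll plan the path to a point beside it.

```bash
cat >> h.py <<'E'
EYE=np.array([.6295,.1845,.338]); YAW=85.1; HR=hop(YAW); G=np.array([.0015,0,.001])
def rel():  # hook_pin relative to the shut eye, hopper axes
    return HR.T@(tcp_to_hook(G)-EYE)
E
python3 - <<'E'
from h import *
np.set_printoptions(precision=4,suppress=True)
Rt=down(YAW,40)
print(rel()); plan(hook_to_tcp(EYE+HR@[-.045,-.045,0],Rt,G),Rt,5)
print('step hopper +x .045:',Rt.inv().apply(HR@[.045,0,0]))
sc=cam('scene')
for x in env.pinpoint('scene','bottle'): print(x['p'],onz(sc,x['location'],0))
E
```

```text
[-0.0329 -0.0576  0.2519]
shift [-0.0134 -0.011  -0.2519]
[-0.0342, -0.0024, 0.0371] [-0.02, 0.01, -0.01]
[-0.0342, -0.0024, 0.0371] [-0.02, 0.01, -0.01]
[-0.0342, -0.0024, 0.0371] [-0.02, 0.01, -0.01]
[-0.0342, -0.0024, 0.0371] [-0.02, 0.01, -0.01]
[-0.0342, -0.0025, 0.0371] [-0.02, 0.01, -0.01]
step hopper +x .045: [ 0.0345 -0.      0.0289]
0.82 [ 0.7129 -0.0346  0.    ]
```

Request:
{"op": "jog_arm", "data": {
  "moves": [
    {"hand": 0.0,"xyz": [-0.034,-0.0025,0.037],"dr": [0,0,0]},
    {"hand": 0.0,"xyz": [-0.034,-0.0025,0.037],"dr": [0,0,0]},
    {"hand": 0.0,"xyz": [-0.034,-0.0025,0.037],"dr": [0,0,0]},
    {"hand": 0.0,"xyz": [-0.034,-0.0025,0.037],"dr": [0,0,0]},
    {"hand": 0.0,"xyz": [-0.034,-0.0025,0.037],"dr": [0,0,0]}
  ]
}}

```text
time_s: 9.0
ee_pos: [0.679, 0.0193, 0.2177]
tcp_rot: [-0.231, 0.692, 0.636, 0.252]
wrist_force: [0.5, 0.5, -1.9]
finger_gap: 0.0141
grasp_force: 108.1
```

```bash
python3 - <<'E'
from h import *
np.set_printoptions(precision=4,suppress=True)
o=env.observe();print(o['ee_pos'],rel(),o['time_s'])
Rt=down(YAW,40); plan(hook_to_tcp(EYE+HR@[0,-.045,0],Rt,G),Rt,1)
sc,sd=cam('scene'),cam('side')
for n,im in(('scene',sc),('side',sd)):
    cv2.imwrite(f'pics/{n}5.png',im['frame'][:,:,::-1])
    for t in('eye','hook_pin','bottle'):
        for x in env.pinpoint(n,t)[:3]: print(n,t,round(x['p'],2),np.array(x['location'])*[512,384],onz(im,x['location'],0 if t=='bottle' else .338))
for n,u,v in((sc,360,326),(sc,387,334),(sd,427,335),(sd,436,358)): print('bottle feet',onz(n,[u/800,v/600],0))
a=sc['frame'][100:220,120:290,::-1];b=sd['frame'][60:300,150:350,::-1]
c=np.zeros((480,790,3),np.uint8);c[:275,:390]=cv2.resize(a,(390,275),interpolation=2);c[:468,395:785]=cv2.resize(b,(390,468),interpolation=2);cv2.imwrite('pics/z3.png',c)
E
```

```text
[0.679  0.0193 0.2177] [-0.0443 -0.0444  0.0004] 9.0
shift [ 0.0043  0.0442 -0.0005]
[0.0337, 0.0006, 0.0289] [-0.03, 0.06, 0.02]
scene eye 0.27 [284.2112 217.6128] [ 0.3643 -0.2207  0.338 ]
scene hook_pin 0.63 [334.2848 294.4896] [ 0.1038 -0.3837  0.338 ]
scene hook_pin 0.62 [283.6992 217.4976] [ 0.3646 -0.2191  0.338 ]
scene hook_pin 0.44 [201.216  148.3008] [0.6786 0.1339 0.338 ]
scene bottle 0.73 [247.296  208.2048] [ 0.7224 -0.0342  0.    ]
side hook_pin 0.73 [265.6768 280.704 ] [ 0.3416 -0.5347  0.338 ]
side hook_pin 0.54 [236.4928 337.6128] [ 0.2197 -0.6315  0.338 ]
side bottle 0.78 [279.296  225.7152] [ 0.7132 -0.0273 -0.    ]
side bottle 0.75 [273.8176 215.1936] [0.7315 0.0431 0.    ]
bottle feet [0.7073 0.0388 0.    ]
bottle feet [ 0.6888 -0.0419  0.    ]
bottle feet [0.7325 0.0488 0.    ]
bottle feet [ 0.7006 -0.0449  0.    ]
```

View pics/z3.png

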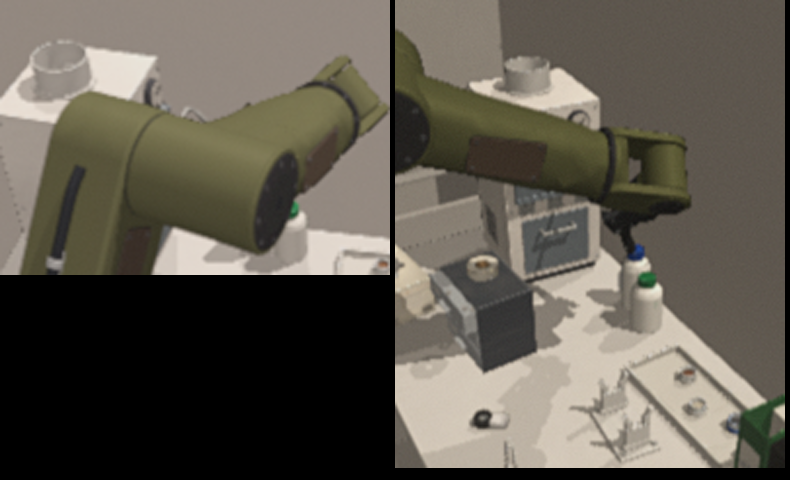

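Bottles at about (0.732,0.045) and (0.715,−0.03) clear the planned path. The eye is hidden by the arm in both fixed cameras, so I'll work from the wrist measurement and the felt force.

Request:
{"op": "jog_arm", "data": {
  "moves": [
    {"hand": 0.0,"xyz": [0.017,0.0,0.0145],"dr": [0,0,0]},
    {"hand": 0.0,"xyz": [0.017,0.0005,0.0145],"dr": [0,0,0]},
    {"hand": 0.0,"xyz": [0,0,0],"dr": [0,0,0]},
    {"hand": 0.0,"xyz": [0,0,0],"dr": [0,0,0]}
  ]
}}

```text
time_s: 9.9
ee_pos: [0.6837, 0.0643, 0.2192]
tcp_rot: [-0.231, 0.692, 0.636, 0.252]
wrist_force: [-0.1, -0.7, -2.1]
finger_gap: 0.0144
grasp_force: 108.0
```

```bash
python3 - <<'E'
from h import *
np.set_printoptions(precision=4,suppress=True)
o=env.observe();print(o['ee_pos'],rel(),o['time_s'],o['wrist_force'],o['wrist_torque'])
Rt=down(YAW,40); plan(hook_to_tcp(EYE+HR@[0,-.02,0],Rt,G),Rt,4)
for n in('scene','side'):
    im=cam(n)
    for t in('eye','hook_pin','lintel'):
        for x in env.pinpoint(n,t)[:4]:
            l=np.array(x['location'])*[512,384]; pr=onz(im,x['location'],.338)
            if np.linalg.norm(pr-EYE)<.1: print(n,t,round(x['p'],2),l,HR.T@(pr-EYE))
E
```

```text
[0.6837 0.0643 0.2192] [ 0.0009 -0.0451  0.0019] 9.9 [-0.0702 -0.7038 -2.1422] [-0.5073  0.0569 -0.0202]
shift [-0.0253  0.0013 -0.002 ]
[-0.0005, -0.0063, 0.0003] [-0.01, 0.01, 0.02]
[-0.0005, -0.0063, 0.0003] [-0.01, 0.01, 0.02]
[-0.0005, -0.0063, 0.0003] [-0.01, 0.01, 0.02]
[-0.0005, -0.0063, 0.0003] [-0.01, 0.01, 0.02]
scene hook_pin 0.37 [190.72   146.8032] [-0.0037 -0.0524 -0.    ]
scene lintel 0.77 [182.8864 155.0976] [0.0061 0.0042 0.    ]
```

```bash
python3 - <<'E'
from h import *
def proj(im,p):
    E=np.array(im['extrinsics']);q=E[:3,:3].T@(np.array(p)-E[:3,3]);return np.array([im['fx']*q[0]/q[2]+im['cx'],im['fy']*q[1]/q[2]+im['cy']])
sc,sd=cam('scene'),cam('side')
A=EYE;B=np.array([.6325,.2011,.338]);hk=tcp_to_hook(G)
def crop(img,c,h,pts,S):
    c=np.round(c).astype(int);x0,y0=c-h
    a=cv2.resize(img[y0:y0+2*h,x0:x0+2*h],(S,S),interpolation=cv2.INTER_CUBIC)
    for p,col in pts:
        u,v=((p-[x0,y0]+.5)*S/(2*h)).astype(int); cv2.drawMarker(a,(u,v),col,cv2.MARKER_CROSS,14,1)
    return a
f=lambda n:cv2.resize(cv2.imread(n),(512,384),interpolation=cv2.INTER_AREA)
s0=f('pics/scene0.png');d0=f('pics/side0.png')
def pts(im,h=False): return [(proj(im,A),(0,0,255)),(proj(im,B),(0,255,0))]+([(proj(im,hk),(255,0,255)),(proj(im,hk+HR@[0,.015,0]),(255,0,0))] if h else [])
r=[crop(s0,proj(sc,A),22,pts(sc),395),crop(d0,proj(sd,A),22,pts(sd),395)]
q=crop(sc['frame'][:,:,::-1].copy(),proj(sc,hk),22,pts(sc,True),395)
c=np.zeros((600,792,3),np.uint8);c[:300,:300]=cv2.resize(r[0],(300,300));c[300:,:300]=cv2.resize(r[1],(300,300));c[:490,302:792]=cv2.resize(q,(490,490));cv2.imwrite('pics/z4.png',c)
E
```

```text
(no output)
```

View pics/z4.png

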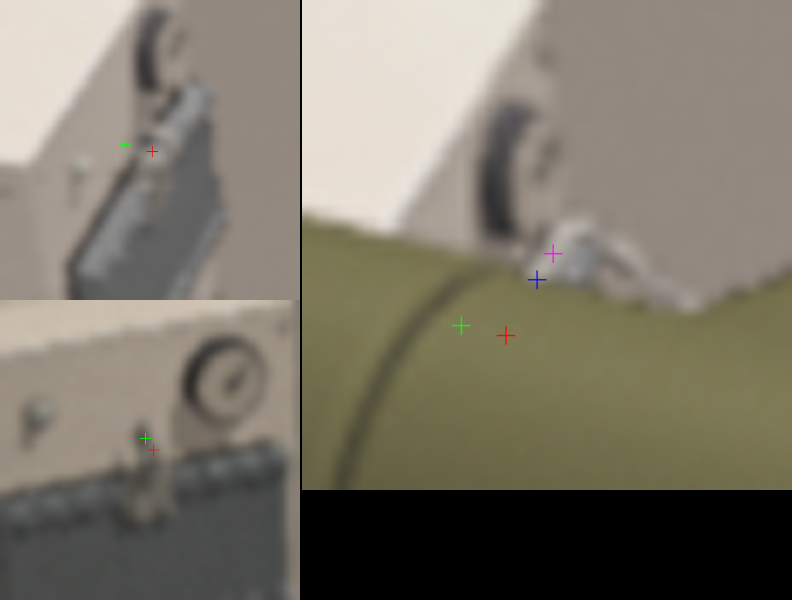

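In the scene view the predicted eye (red) lies on the ring, and the observed pin fits its predicted axis (magenta to blue), so the wrist measurement holds. I'll start the insertion.

Request:
{"op": "jog_arm", "data": {
  "moves": [
    {"hand": 0.0,"xyz": [-0.001,-0.01,0.0005],"dr": [0,0,0]},
    {"hand": 0.0,"xyz": [-0.001,-0.01,0.0005],"dr": [0,0,0]},
    {"hand": 0.0,"xyz": [0,-0.004,0],"dr": [0,0,0]},
    {"hand": 0.0,"xyz": [0,-0.004,0],"dr": [0,0,0]},
    {"hand": 0.0,"xyz": [0,0,0],"dr": [0,0,0]}
  ]
}}

```text
time_s: 11.02
ee_pos: [0.6557, 0.0653, 0.2172]
tcp_rot: [-0.231, 0.692, 0.636, 0.252]
wrist_force: [-0.3, 0.3, -1.6]
finger_gap: 0.0143
grasp_force: 108.0
```

Request:
{"op": "jog_arm", "data": {
  "moves": [
    {"hand": 0.0,"xyz": [0,-0.003,0],"dr": [0,0,0]},
    {"hand": 0.0,"xyz": [0,-0.003,0],"dr": [0,0,0]},
    {"hand": 0.0,"xyz": [0,0,0],"dr": [0,0,0]}
  ]
}}

```text
time_s: 11.4
ee_pos: [0.6497, 0.0658, 0.2171]
tcp_rot: [-0.231, 0.692, 0.636, 0.252]
wrist_force: [-0.3, 0.3, -2.6]
finger_gap: 0.0149
grasp_force: 108.0
```

```bash
python3 - <<'E'
from h import *
np.set_printoptions(precision=4,suppress=True)
o=env.observe();print(o['ee_pos'],rel(),o['time_s'],o['wrist_force'],o['wrist_torque'])
E
```

```text
[0.6497 0.0658 0.2171] [-0.0005 -0.0112 -0.0002] 11.4 [-0.3121  0.2589 -2.636 ] [-0.5417  0.0271  0.0045]
```

No contact force with the tip level with the ring, so it is in the hole or has missed cleanly. I'll finish inserting, then feel with a small pull.

Request:
{"op": "jog_arm", "data": {
  "moves": [
    {"hand": 0.0,"xyz": [0,-0.004,0],"dr": [0,0,0]},
    {"hand": 0.0,"xyz": [0,-0.004,0],"dr": [0,0,0]},
    {"hand": 0.0,"xyz": [0,-0.003,0],"dr": [0,0,0]},
    {"hand": 0.0,"xyz": [0,0,0],"dr": [0,0,0]},
    {"hand": 0.0,"xyz": [0,0,0],"dr": [0,0,0]}
  ]
}}

```text
time_s: 12.02
ee_pos: [0.6389, 0.0667, 0.2171]
tcp_rot: [-0.231, 0.692, 0.636, 0.252]
wrist_force: [-0.3, -0.8, -2.3]
finger_gap: 0.0146
grasp_force: 108.0
```

```bash
python3 - <<'E'
from h import *
np.set_printoptions(precision=4,suppress=True)
o=env.observe();print(o['ee_pos'],rel(),o['time_s'],HR.T@o['wrist_force'],o['wrist_torque'])
Rt=rot()
print('outward 1cm',Rt.inv().apply(HR@[-.01,0,0]), 'up 1cm',Rt.inv().apply([0,0,.01]))
E
```

```text
[0.6389 0.0667 0.2171] [-0.0005 -0.0003 -0.0002] 12.025 [-0.7946  0.2015 -2.2612] [-0.5325  0.0363  0.0089]
outward 1cm [-0.0077 -0.     -0.0064] up 1cm [ 0.0064  0.     -0.0077]
```

Request:
{"op": "jog_arm", "data": {
  "moves": [
    {"hand": 0.0,"xyz": [-0.0039,0,-0.0032],"dr": [0,0,0]},
    {"hand": 0.0,"xyz": [-0.0039,0,-0.0032],"dr": [0,0,0]},
    {"hand": 0.0,"xyz": [0,0,0],"dr": [0,0,0]},
    {"hand": 0.0,"xyz": [0,0,0],"dr": [0,0,0]}
  ]
}}

```text
time_s: 12.52
ee_pos: [0.638, 0.0567, 0.217]
tcp_rot: [-0.231, 0.692, 0.636, 0.252]
wrist_force: [0.4, 2.5, -1.8]
finger_gap: 0.0144
grasp_force: 107.6
```

```bash
cat >> h.py <<'E'
def arc(th): # eye shift from shut, hopper axes
    a0=np.arctan2(.018,.128);r=np.hypot(.018,.128);return np.array([-r*np.sin(a0+th)+.018,0,r*np.cos(a0+th)-.128])
E
python3 - <<'E'
from h import *
np.set_printoptions(precision=4,suppress=True)
o=env.observe();print(o['ee_pos'],rel(),o['time_s'],HR.T@o['wrist_force'],o['wrist_torque'])
Rt=rot();prev=None
for th in np.arange(.05,1.3,.1):
    a=arc(th); t=np.array([-np.cos(.1397+th),0,-np.sin(.1397+th)]); h=a+.0035*t
    if prev is not None: print(round(th,2),h,np.round(Rt.inv().apply(HR@(h-prev)),4))
    prev=h
E
```

```text
[0.638  0.0567 0.217 ] [-0.0106 -0.0003 -0.0003] 12.525 [ 2.56   -0.2133 -1.8217] [-0.5641  0.0296 -0.0865]
0.15 [-0.0223  0.     -0.0051] [-0.0117 -0.     -0.0054]
0.25 [-0.0343  0.     -0.0098] [-0.0122 -0.     -0.0042]
0.35 [-0.0459  0.     -0.0156] [-0.0126 -0.     -0.003 ]
0.45 [-0.0568  0.     -0.0225] [-0.0128 -0.     -0.0017]
0.55 [-0.0669  0.     -0.0305] [-0.0129 -0.     -0.0004]
0.65 [-0.0763  0.     -0.0395] [-0.0129 -0.      0.0009]
0.75 [-0.0846  0.     -0.0493] [-0.0127 -0.      0.0022]
0.85 [-0.092  0.    -0.06 ] [-0.0125 -0.      0.0034]
0.95 [-0.0982  0.     -0.0713] [-0.0121 -0.      0.0047]
1.05 [-0.1033  0.     -0.0832] [-0.0115 -0.      0.0058]
1.15 [-0.1072  0.     -0.0955] [-0.0109 -0.      0.007 ]
1.25 [-0.1098  0.     -0.1082] [-0.0101 -0.      0.008 ]
```

The pull now reads about 3 N outward, so it's hooked. I'll draw along the arc.

Request:
{"op": "jog_arm", "data": {
  "moves": [
    {"hand": 0.0,"xyz": [-0.0125,0,-0.0045],"dr": [0,0,0]},
    {"hand": 0.0,"xyz": [-0.0122,0,-0.0042],"dr": [0,0,0]},
    {"hand": 0.0,"xyz": [-0.0126,0,-0.003],"dr": [0,0,0]},
    {"hand": 0.0,"xyz": [-0.0128,0,-0.0017],"dr": [0,0,0]},
    {"hand": 0.0,"xyz": [-0.0129,0,-0.0004],"dr": [0,0,0]}
  ]
}}

```text
time_s: 13.15
ee_pos: [0.6331, -0.0011, 0.1865]
tcp_rot: [-0.231, 0.692, 0.636, 0.252]
wrist_force: [0.8, 3.5, -1.4]
finger_gap: 0.0143
grasp_force: 107.7
```

Request:
{"op": "jog_arm", "data": {
  "moves": [
    {"hand": 0.0,"xyz": [0,0,0],"dr": [0,0,0]},
    {"hand": 0.0,"xyz": [0,0,0],"dr": [0,0,0]},
    {"hand": 0.0,"xyz": [0,0,0],"dr": [0,0,0]}
  ]
}}

```text
time_s: 13.52
ee_pos: [0.6333, 0.0, 0.1874]
tcp_rot: [-0.231, 0.692, 0.636, 0.252]
wrist_force: [0.3, 2.6, -1.4]
finger_gap: 0.0149
grasp_force: 108.0
```

```bash
cat >> h.py <<'E'
def stat():
    np.set_printoptions(precision=4,suppress=True)
    o=env.observe(); h=rel(); a=np.arctan2(.018-h[0],.128+h[2]); f=HR.T@np.array(o['wrist_force'])-[-.8,.2,-2.3]
    print('t',o['time_s'],'hook',h,'th~',a-.1397-.0035/.129,'rad',np.hypot(.018-h[0],.128+h[2]),'pull',f@[np.cos(a),0,np.sin(a)],'F',f,'tau',o['wrist_torque'])
E
python3 -c "from h import *; stat()"
```

```text
t 13.525 hook [-0.0674 -0.0003 -0.0299] th~ 0.5494269749275944 rad 0.13011344985855114 pull 3.185238479637879 F [ 3.416  -0.2403  0.9271] tau [-0.121   0.0257 -0.1034]
```

Request:
{"op": "jog_arm", "data": {
  "moves": [
    {"hand": 0.0,"xyz": [-0.0026,0,0],"dr": [0,0,0]},
    {"hand": 0.0,"xyz": [-0.0026,0,0.0001],"dr": [0,0,0]},
    {"hand": 0.0,"xyz": [0,0,0],"dr": [0,0,0]}
  ]
}}

```text
time_s: 13.9
ee_pos: [0.6328, -0.0043, 0.1834]
tcp_rot: [-0.231, 0.692, 0.636, 0.252]
wrist_force: [0.3, 3.2, -0.2]
finger_gap: 0.0147
grasp_force: 107.9
```

Request:
{"op": "jog_arm", "data": {
  "moves": [
    {"hand": 0.0,"xyz": [-0.0026,0,0.0001],"dr": [0,0,0]},
    {"hand": 0.0,"xyz": [-0.0026,0,0.0002],"dr": [0,0,0]},
    {"hand": 0.0,"xyz": [0,0,0],"dr": [0,0,0]}
  ]
}}

```text
time_s: 14.28
ee_pos: [0.6325, -0.0076, 0.1802]
tcp_rot: [-0.231, 0.692, 0.636, 0.252]
wrist_force: [-0.1, 4.8, 1.3]
finger_gap: 0.0142
grasp_force: 107.8
```

```bash
python3 -c "from h import *; stat()"
```

```text
t 14.275 hook [-0.0752 -0.0003 -0.037 ] th~ 0.6306570252635306 rad 0.1302506075884347 pull 6.43199366299459 F [5.5545 0.3123 3.5664] tau [ 0.2028  0.0056 -0.06  ]
```

The pull is climbing to 6.4 N, so this is the catch. I'll use small steps.

Request:
{"op": "jog_arm", "data": {
  "moves": [
    {"hand": 0.0,"xyz": [-0.0026,0,0.0003],"dr": [0,0,0]},
    {"hand": 0.0,"xyz": [0,0,0],"dr": [0,0,0]}
  ]
}}

```text
time_s: 14.52
ee_pos: [0.6322, -0.0099, 0.1779]
tcp_rot: [-0.231, 0.692, 0.636, 0.251]
wrist_force: [-0.3, 0.3, -1.1]
finger_gap: 0.0144
grasp_force: 108.0
```

Request:
{"op": "jog_arm", "data": {
  "moves": [
    {"hand": 0.0,"xyz": [-0.0026,0,0.0003],"dr": [0,0,0]},
    {"hand": 0.0,"xyz": [0,0,0],"dr": [0,0,0]}
  ]
}}

```text
time_s: 14.78
ee_pos: [0.6321, -0.0119, 0.1758]
tcp_rot: [-0.231, 0.692, 0.636, 0.251]
wrist_force: [-0.3, -0.4, -1.6]
finger_gap: 0.0143
grasp_force: 107.9
```

```bash
python3 -c "from h import *; stat()"
```

```text
t 14.775 hook [-0.0794 -0.0004 -0.0415] th~ 0.6775483790232499 rad 0.13029498151001723 pull 0.8074281832600985 F [0.416  0.105  0.7104] tau [-0.5298  0.061   0.0721]
```

Request:
{"op": "jog_arm", "data": {
  "moves": [
    {"hand": 0.0,"xyz": [-0.0026,0,0.0004],"dr": [0,0,0]},
    {"hand": 0.0,"xyz": [0,0,0],"dr": [0,0,0]}
  ]
}}

```text
time_s: 15.02
ee_pos: [0.632, -0.0135, 0.174]
tcp_rot: [-0.231, 0.692, 0.636, 0.252]
wrist_force: [0.5, -0.0, -1.3]
finger_gap: 0.0146
grasp_force: 107.9
```

Request:
{"op": "jog_arm", "data": {
  "moves": [
    {"hand": 0.0,"xyz": [-0.0026,0,0.0004],"dr": [0,0,0]},
    {"hand": 0.0,"xyz": [0,0,0],"dr": [0,0,0]}
  ]
}}

```text
time_s: 15.28
ee_pos: [0.6319, -0.0149, 0.1723]
tcp_rot: [-0.231, 0.692, 0.636, 0.252]
wrist_force: [0.5, 1.4, 0.2]
finger_gap: 0.0145
grasp_force: 107.9
```

```bash
python3 -c "from h import *; stat()"
```

```text
t 15.275 hook [-0.0825 -0.0004 -0.0449] th~ 0.7129397881905759 rad 0.13040318614835253 pull 3.322014958688771 F [ 2.2342 -0.6128  2.4632] tau [-0.0842  0.0002  0.015 ]
```

The pull fell to zero and is back at 3.3 N. One more small step to feel the buffer.

Request:
{"op": "jog_arm", "data": {
  "moves": [
    {"hand": 0.0,"xyz": [-0.0025,0,0.0004],"dr": [0,0,0]},
    {"hand": 0.0,"xyz": [0,0,0],"dr": [0,0,0]},
    {"hand": 0.0,"xyz": [0,0,0],"dr": [0,0,0]}
  ]
}}

```text
time_s: 15.65
ee_pos: [0.6318, -0.0166, 0.1704]
tcp_rot: [-0.231, 0.692, 0.636, 0.252]
wrist_force: [0.5, 2.9, 0.2]
finger_gap: 0.0145
grasp_force: 107.9
```

```bash
python3 -c "from h import *; stat()"
```

```text
t 15.65 hook [-0.0841 -0.0003 -0.0468] th~ 0.7324579418058752 rad 0.13047453159253308 pull 4.302060538721209 F [ 3.7085 -0.4486  2.548 ] tau [-0.0633  0.0552  0.0051]
```

Request:
{"op": "jog_arm", "data": {
  "moves": [
    {"hand": 0.0,"xyz": [0.002,0,-0.0003],"dr": [0,0,0]},
    {"hand": 0.0,"xyz": [0.002,0,-0.0003],"dr": [0,0,0]},
    {"hand": 0.0,"xyz": [0,0,0],"dr": [0,0,0]}
  ]
}}

```text
time_s: 16.02
ee_pos: [0.632, -0.014, 0.1735]
tcp_rot: [-0.231, 0.692, 0.636, 0.252]
wrist_force: [-0.7, 2.8, 0.3]
finger_gap: 0.0144
grasp_force: 107.9
```

Request:
{"op": "jog_arm", "data": {
  "moves": [
    {"hand": 0.0,"xyz": [0.002,0,-0.0003],"dr": [0,0,0]},
    {"hand": 0.0,"xyz": [0,0,0],"dr": [0,0,0]},
    {"hand": 0.0,"xyz": [0,0,0],"dr": [0,0,0]}
  ]
}}

```text
time_s: 16.4
ee_pos: [0.6321, -0.0127, 0.1749]
tcp_rot: [-0.231, 0.692, 0.636, 0.252]
wrist_force: [-0.3, 0.4, -1.7]
finger_gap: 0.0144
grasp_force: 107.9
```

```bash
python3 -c "from h import *; stat()"
```

```text
t 16.4 hook [-0.0802 -0.0003 -0.0424] th~ 0.687266936114042 rad 0.1302850170347015 pull 1.2045791747755197 F [1.1255 0.1756 0.6171] tau [-0.5107  0.04    0.0436]
```

The load is gone and the torque is back to baseline, so the catch holds. I'll centre the pin and withdraw it sideways.

Request:
{"op": "jog_arm", "data": {
  "moves": [
    {"hand": 0.0,"xyz": [0.0018,0,-0.0003],"dr": [0,0,0]},
    {"hand": 0.0,"xyz": [0,0,0],"dr": [0,0,0]},
    {"hand": 0.0,"xyz": [0,0.004,0],"dr": [0,0,0]},
    {"hand": 0.0,"xyz": [0,0.004,0],"dr": [0,0,0]},
    {"hand": 0.0,"xyz": [0,0,0],"dr": [0,0,0]}
  ]
}}

```text
time_s: 17.02
ee_pos: [0.6404, -0.0122, 0.1762]
tcp_rot: [-0.231, 0.692, 0.636, 0.252]
wrist_force: [0.7, -0.8, -1.5]
finger_gap: 0.0146
grasp_force: 107.9
```

```bash
python3 -c "from h import *; stat()"
```

```text
t 17.025 hook [-0.079  -0.0086 -0.0411] th~ 0.6732330080636115 rad 0.13021468023871277 pull 0.6679003268143138 F [ 0.078  -0.9365  0.827 ] tau [-0.484   0.0424  0.038 ]
```

Request:
{"op": "jog_arm", "data": {
  "moves": [
    {"hand": 0.0,"xyz": [0,0.008,0],"dr": [0,0,0]},
    {"hand": 0.0,"xyz": [0,0.008,0],"dr": [0,0,0]},
    {"hand": 0.0,"xyz": [0,0.009,0],"dr": [0,0,0]},
    {"hand": 0.0,"xyz": [0,0.007,0],"dr": [0,0,0]},
    {"hand": 0.0,"xyz": [0,0,0],"dr": [0,0,0]}
  ]
}}

```text
time_s: 17.65
ee_pos: [0.6724, -0.0149, 0.1761]
tcp_rot: [-0.231, 0.692, 0.636, 0.252]
wrist_force: [0.1, 0.6, -2.1]
finger_gap: 0.0146
grasp_force: 107.9
```

```bash
python3 - <<'E'
from h import *
stat()
# check flap still open
im=cam('side'); print([(x['p'],np.array(x['location'])*[W,H]) for x in env.pinpoint('side','eye')[:2]])
Rt=rot()
print('up .1/out .08',Rt.inv().apply(HR@[-.06,0,.0]),Rt.inv().apply([0,0,.06]))
E
```

```text
t 17.65 hook [-0.0789 -0.0407 -0.0412] th~ 0.6735983348609786 rad 0.1301075311575598 pull 1.0384253320175956 F [ 1.3604 -0.2187  0.1756] tau [-0.5204  0.0509 -0.0174]
[]
up .1/out .08 [-0.046  -0.     -0.0385] [ 0.0385 -0.     -0.046 ]
```

Request:
{"op": "jog_arm", "data": {
  "moves": [
    {"hand": 0.0,"xyz": [-0.004,0,-0.042],"dr": [0,0,0]},
    {"hand": 0.0,"xyz": [-0.004,0,-0.042],"dr": [0,0,0]},
    {"hand": 0.0,"xyz": [-0.004,0,-0.042],"dr": [0,0,0]},
    {"hand": 0.0,"xyz": [0,0,0],"dr": [0,0,0]}
  ]
}}

```text
time_s: 18.25
ee_pos: [0.6646, -0.1068, 0.2677]
tcp_rot: [-0.229, 0.693, 0.636, 0.253]
wrist_force: [-0.2, 0.9, -3.0]
finger_gap: 0.0143
grasp_force: 108.0
```

```bash
python3 - <<'E'
from h import *
stat()
im=cam('wrist'); cv2.imwrite('pics/w6.png',im['frame'][:,:,::-1])
x=env.pinpoint('wrist','eye')[:2]; print([(a['p'],np.array(a['location'])*[W,H],HR.T@(onz(im,a['location'],.29)-EYE)) for a in x])
# compare held rod appearance before/after (rod slip check)
a=cv2.cvtColor(cv2.imread('pics/w4.png'),6).astype(int);b=cv2.cvtColor(cv2.imread('pics/w6.png'),6).astype(int)
for i in(a,b):
    col=i[60:240,256]; print('grip front rows',[60+k for k in np.where(np.abs(np.diff(col))>25)[0]][:8])
Rt=R.from_quat([.736,.677,.001,.002]); plan(np.array([.522,-.2595,.2]),Rt,7)
E
```

```text
t 18.25 hook [-0.171  -0.0405  0.0501] th~ 0.6480631906191647 rad 0.25971117743792543 pull 0.6419426842743959 F [ 1.6276  0.1098 -0.6521] tau [-0.5105  0.0346  0.0393]
[]
grip front rows [np.int64(142), np.int64(143), np.int64(144)]
grip front rows [np.int64(99), np.int64(142), np.int64(143), np.int64(144)]
shift [-0.1422 -0.155  -0.0647]
[-0.0242, -0.0184, -0.0082] [-0.03, -5.72, -0.03]
[-0.0249, -0.0184, -0.0057] [-0.03, -5.72, -0.03]
[-0.0253, -0.0184, -0.0033] [-0.03, -5.72, -0.03]
[-0.0255, -0.0184, -0.0007] [-0.03, -5.72, -0.03]
[-0.0254, -0.0184, 0.0018] [-0.03, -5.72, -0.03]
[-0.0251, -0.0184, 0.0043] [-0.03, -5.72, -0.03]
[-0.0246, -0.0184, 0.0068] [-0.03, -5.72, -0.03]
```

No slip of the rod in the grip. I'll carry it back over the stand.

Request:
{"op": "jog_arm", "data": {
  "moves": [
    {"hand": 0.0,"xyz": [-0.0242,-0.0184,-0.0082],"dr": [0,-5.72,0]},
    {"hand": 0.0,"xyz": [-0.0249,-0.0184,-0.0057],"dr": [0,-5.72,0]},
    {"hand": 0.0,"xyz": [-0.0253,-0.0184,-0.0033],"dr": [0,-5.72,0]},
    {"hand": 0.0,"xyz": [-0.0255,-0.0184,-0.0007],"dr": [0,-5.72,0]},
    {"hand": 0.0,"xyz": [-0.0254,-0.0184,0.0018],"dr": [0,-5.72,0]}
  ]
}}

```text
time_s: 18.98
ee_pos: [0.5618, -0.2149, 0.2178]
tcp_rot: [-0.067, 0.732, 0.674, 0.071]
wrist_force: [-0.3, -0.9, -1.9]
finger_gap: 0.0144
grasp_force: 107.9
```

Request:
{"op": "jog_arm", "data": {
  "moves": [
    {"hand": 0.0,"xyz": [-0.0251,-0.0184,0.0043],"dr": [0,-5.72,0]},
    {"hand": 0.0,"xyz": [-0.0246,-0.0184,0.0068],"dr": [0,-5.72,0]},
    {"hand": 0.0,"xyz": [0,0,0],"dr": [0,0,0]},
    {"hand": 0.0,"xyz": [0,0,0],"dr": [0,0,0]}
  ]
}}

```text
time_s: 19.48
ee_pos: [0.5225, -0.2587, 0.2005]
tcp_rot: [-0.0, 0.736, 0.677, 0.0]
wrist_force: [-0.0, -0.6, -2.3]
finger_gap: 0.0148
grasp_force: 107.8
```

```bash
python3 - <<'E'
from h import *
np.set_printoptions(precision=4,suppress=True)
o=env.observe();print(o['ee_pos'],rot().as_quat(),o['time_s'])
Rt=R.from_quat([.736,.6765,.001,.002]); plan(np.array([.5219,-.2595,.105]),Rt,2)
for n in('side','scene'):
    im=cam(n)
    for t in('eye','lintel'): print(n,t,[(round(a['p'],2),np.array(a['location'])*[W,H]) for a in env.pinpoint(n,t)[:2]])
    E=np.array(im['extrinsics'])
    for th in(0,.69):
        q=E[:3,:3].T@(EYE+HR@arc(th)-E[:3,3]);print('expected th',th,im['fx']*q[0]/q[2]+im['cx'],im['fy']*q[1]/q[2]+im['cy'])
E
```

```text
[ 0.5225 -0.2587  0.2005] [ 0.7362  0.6768  0.0002 -0.0002] 19.475
shift [-0.0006 -0.0008 -0.0955]
[-0.0005, -0.0002, 0.0478] [-0.13, -0.05, 0.01]
[-0.0004, -0.0003, 0.0478] [-0.13, -0.05, 0.01]
side eye []
side lintel [(0.96, array([229.5808, 134.7072]))]
expected th 0 233.06105318494585 132.54726827143315
expected th 0.69 241.3374793355855 150.5533586973374
scene eye []
scene lintel []
expected th 0 184.8180347250812 154.68225182742592
expected th 0.69 205.12229563289867 166.32765415968106
```

Request:
{"op": "jog_arm", "data": {
  "moves": [
    {"hand": 0.0,"xyz": [-0.0004,-0.0003,0.048],"dr": [-0.1,0,0]},
    {"hand": 0.0,"xyz": [-0.0004,-0.0003,0.047],"dr": [-0.1,0,0]},
    {"hand": 0.0,"xyz": [0,0,0.015],"dr": [0,0,0]},
    {"hand": 0.0,"xyz": [0,0,0.015],"dr": [0,0,0]},
    {"hand": 0.0,"xyz": [0,0,0],"dr": [0,0,0]}
  ]
}}

```text
time_s: 20.4
ee_pos: [0.5217, -0.2607, 0.0759]
tcp_rot: [0.002, 0.736, 0.676, 0.001]
wrist_force: [-0.1, 0.4, -2.0]
finger_gap: 0.0147
grasp_force: 107.9
```

Request:
{"op": "jog_arm", "data": {
  "moves": [
    {"hand": 0.0,"xyz": [0,0,0.01],"dr": [0,0,0]},
    {"hand": 0.0,"xyz": [0,0,0.01],"dr": [0,0,0]},
    {"hand": 0.0,"xyz": [0,0,0.003],"dr": [0,0,0]},
    {"hand": 0.0,"xyz": [0,0,0],"dr": [0,0,0]},
    {"hand": 0.0,"xyz": [0,0,0],"dr": [0,0,0]}
  ]
}}

```text
time_s: 21.02
ee_pos: [0.5217, -0.2607, 0.053]
tcp_rot: [0.002, 0.736, 0.677, 0.001]
wrist_force: [0.3, 0.2, -2.4]
finger_gap: 0.0142
grasp_force: 107.9
```

Request:
{"op": "jog_arm", "data": {
  "moves": [
    {"hand": 0.0,"xyz": [0.001,0,0.0015],"dr": [0,0,0]},
    {"hand": 0.0,"xyz": [0,0,0.0018],"dr": [0,0,0]},
    {"hand": 0.0,"xyz": [0,0,0],"dr": [0,0,0]},
    {"hand": 0.0,"xyz": [0,0,0],"dr": [0,0,0]}
  ]
}}

```text
time_s: 21.52
ee_pos: [0.5216, -0.2597, 0.0494]
tcp_rot: [0.002, 0.736, 0.676, 0.001]
wrist_force: [-0.8, 0.4, -2.0]
finger_gap: 0.0142
grasp_force: 108.3
```

Request:
{"op": "jog_arm", "data": {
  "moves": [
    {"hand": 0.05,"xyz": [0,0,0],"dr": [0,0,0]},
    {"hand": 0.05,"xyz": [0,0,0],"dr": [0,0,0]},
    {"hand": 0.05,"xyz": [0,0,0],"dr": [0,0,0]},
    {"hand": 0.05,"xyz": [0,0,0],"dr": [0,0,0]}
  ]
}}

```text
time_s: 22.02
ee_pos: [0.5217, -0.2597, 0.0494]
tcp_rot: [0.002, 0.736, 0.676, 0.001]
wrist_force: [0.2, -0.4, 0.0]
finger_gap: 0.0498
grasp_force: 0.0
```

Request:
{"op": "jog_arm", "data": {
  "moves": [
    {"hand": 0.05,"xyz": [0,0,-0.02],"dr": [0,0,0]},
    {"hand": 0.05,"xyz": [0,0,-0.04],"dr": [0,0,0]},
    {"hand": 0.05,"xyz": [-0.02,0,-0.06],"dr": [0,0,0]},
    {"hand": 0.05,"xyz": [-0.04,-0.02,-0.06],"dr": [0,0,0]},
    {"hand": 0.05,"xyz": [-0.03,-0.03,-0.05],"dr": [0,0,0]}
  ]
}}

```text
time_s: 22.65
ee_pos: [0.4683, -0.3376, 0.2682]
tcp_rot: [0.002, 0.736, 0.677, 0.001]
wrist_force: [-0.1, 0.1, -1.0]
finger_gap: 0.0501
grasp_force: 0.0
```

```bash
python3 - <<'E'
from h import *
np.set_printoptions(precision=4,suppress=True)
o=env.observe();print(o['ee_pos'],o['time_s'])
for n in('side','scene','wrist'):
    im=cam(n)
    for t,z in(('eye',.297),('rod',.067),('hook_pin',.067),('stand_seat',.067)): print(n,t,[(round(a['p'],2),np.array(a['location'])*[W,H],onz(im,a['location'],z)) for a in env.pinpoint(n,t)[:2]])
E
```

```text
[ 0.4683 -0.3376  0.2682] 22.65
side eye [(0.49, array([240.1792, 234.0864]), array([ 0.3909, -0.3209,  0.297 ]))]
side rod [(0.73, array([275.4048, 325.0944]), array([ 0.4167, -0.4661,  0.067 ])), (0.48, array([268.3904, 264.4992]), array([ 0.5241, -0.2529,  0.067 ]))]
side hook_pin [(0.7, array([241.408 , 236.5056]), array([ 0.515, -0.083,  0.067])), (0.68, array([237.6192, 336.9984]), array([ 0.3087, -0.4482,  0.067 ]))]
side stand_seat [(0.84, array([269.4144, 269.2992]), array([ 0.5155, -0.2734,  0.067 ]))]
scene eye []
scene rod [(0.6, array([332.9024, 268.3008]), array([ 0.4027, -0.4072,  0.067 ])), (0.55, array([294.8096, 234.3168]), array([ 0.5436, -0.256 ,  0.067 ]))]
scene hook_pin [(0.75, array([252.5184, 234.0096]), array([ 0.5175, -0.0924,  0.067 ])), (0.56, array([336.1792, 293.9136]), array([ 0.2951, -0.4211,  0.067 ]))]
scene stand_seat [(0.76, array([295.7824, 239.5008]), array([ 0.5175, -0.2622,  0.067 ]))]
wrist eye []
wrist rod [(0.76, array([297.7792,  92.0064]), array([ 0.5226, -0.2572,  0.067 ])), (0.64, array([243.2   , 219.9936]), array([ 0.4488, -0.4018,  0.067 ]))]
wrist hook_pin [(0.8, array([164.096, 218.496]), array([ 0.3517, -0.3916,  0.067 ]))]
wrist stand_seat [(0.57, array([420.4032,  42.0864]), array([ 0.6528, -0.2183,  0.067 ])), (0.56, array([295.424 ,  95.3856]), array([ 0.5199, -0.2605,  0.067 ]))]
```

```bash
python3 - <<'E'
from h import *
d=cv2.cvtColor(cv2.resize(cv2.imread('pics/side0.png'),(512,384),interpolation=3),6).astype(int)
n=cv2.cvtColor(cam('side')['frame'][:,:,::-1].copy(),6).astype(int)
for u in(218,232,245): print(u,'before',d[126:186:3,u],'now',n[126:186:3,u])
print('arm-free check, hopper top',d[105:118:4,215],n[105:118:4,215])
E
```

```text
218 before [141 132 147 148  89  90  67  75  74  76  74  74  83  72  76 138  79  78
  79  78] now [86 89 95 92 84 65 46 42 39 38 38 33 39 38 46 29 63 68 67 68]
232 before [150 125 100  81  80 102  71  75  76  77  72  83  72  75 131  80  76  93
  84  61] now [175 144  83  90  92  98  97  86  56  52  51  53  52  53  55  54  53  92
  90  68]
245 before [129 117 103  85  66  75  75  75  75  74  80  72  74 128  78  75  75  74
  77  76] now [154 122  84  50  50  50  53  51  85  51  52  54  53  51  52  50  51  49
  79  88]
arm-free check, hopper top [115 152 189 186] [133 175 216 218]
```

The side picture has changed as it should: the flap face now covers the strip below the opening, and the opening's interior shows above it. The rod is measured at its seat, so I'll hand in.

```bash
python3 -c "from h import *; print(env.finish_job())"
```

```text
the job is handed in; nothing more can be done
None
```

The job is handed in at about 23 s; no verdict came back. The flap stands open on its catch at an estimated 0.69 rad (camera check by pixel values only), peak pull read 6.4 N between steps, and the rod is back in its stand.

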